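Clear the jammed bottle from the paint-jar chute

ROBOT

A 6-joint arm with a two-finger parallel gripper is mounted at the origin on the work surface. World frame = base frame: x ahead of the robot, y to its left, z up, the work surface at z = 0. Lengths are in mm, angles in rad, forces in N, time in s.
With the tool pointing down it reaches from about 275 to 750 mm from the base axis. Payload 10.2 kg.
Tool frame: the origin (TCP) lies at the very end of the fingers, on their centre line; the grasp point (between the pads) lies 19 mm behind it; z points along the fingers, y is the line along which they close (so a half turn about z gives the same grasp; the last joint's range is limited). The gripper opens to 85 mm and grips with 20 to 120 N. Pads are 22 mm wide; open, the fingers measure 114 mm over their backs; the gripper's body (76 mm by 85 mm) begins 54 mm behind the grasp point. The pads swing forward as they close: fully open they stand 13 mm farther back than shut.
Start: joints at [1.011, 0.313, 1.498, -0, 1.331, -0.223], TCP at [173.509, 495.506, 231.294] pointing down, gripper open.
Joint ranges: [-2.94, 2.94], [-0.97, 2.17], [0.19, 2.56], [-1.23, 4.37], [0.02, 3.11], [-2.88, 2.88]. Speed limits (rad/s): [2.39, 2.39, 3.01, 3.14, 3.14, 3.14].

INTERFACE

Orientations are given as a unit quaternion [w, x, y, z].
In Python, from rig import ctrl gives the robot as it stands.
- The arm moves only by the shell command python3 -m inch 'ROWS' [OPENING] [FORCE]. ROWS is text: rows parted by semicolons, each of 6 numbers parted by spaces: the shift along the tool's x, y, z in mm, then the turn, a rotation vector about the tool's x, y, z in units of 6 degrees (1.0 is 6 degrees). A call has exactly 10 rows; each row shifts and turns the commanded pose from where the row before left it, along the tool's axes as they then stand; what a row does not reach is not made up. A row lasts 1/12 s, in which the tool goes at most 41.7 mm and 7.16 degrees, less where a joint would pass 70% of its speed; a pose out of reach is approached as far as the arm can. A call with a gripper value outside its range is refused whole. OPENING is the opening, from 0 (shut) to 1 (fully open), set as the call begins (- or left out, the last holds). The fingers move at their own pace and stop on an object; FORCE is the grip in N (left out, the last holds). Time passes only in rows, so rows that do not move let the fingers close, or fill a call up. It gives the time, the measured TCP pose, the force, the opening and the grip force at its end, in the units of the state.
- ctrl.sense(): the state, without advancing time (a new reading comes with each control period).
- ctrl.capture(name): name is "scene" or "top" or "wrist"; returns a dict with "image" (384x512x3 uint8, red, green, blue), "intrinsics" (3x3 intrinsics, pixels), "rvec" (rotation vector, rad) and "tvec" (3), from world to camera coordinates, as OpenCV has them. Camera axes: x right, y down, z forward; pixel columns grow to the right and rows downward; lengths in mm; the calibration is good to about 2 mm. A picture is of the moment at which its call begins. There is no depth.
- ctrl.finish_job(): hands the job in; it is judged then, once.
The state is a dict: "time_s": time; "joints": joint angles; "dq": joint speeds; "tau": joint torques, N m; "eef_pos": TCP position; "ee_rot": TCP orientation; "force": force on the tool from outside, world axes, zero at the start; "wrist_torque": the same for the moment, N m; "grip_width": opening from 0.0 (shut) to 1.0 (fully open); "grip_force": force on a finger pad.
Only numpy, scipy, OpenCV 4.12 (cv2) and the standard library are available. Lean on these libraries where they do the work, as an engineer would, in place of code of your own. Each camera call takes 0.05 s, during which the arm holds its last target. There are 200 camera calls.

TASK

A tall bottle has been dropped upright into the sloping paint-jar chute and is stuck at the bridge board, holding back the jars lying behind it. Lift the bottle out so that the jars roll down under the board to the end stop, and stand it upright inside the wooden tray. Do not let the bottle tip over on the way, and leave the chute's jars in the chute.

Things in the scene. Friction and masses are not known exactly. Their poses are not given: they have to be found in the camera images.
- bottle: The jammed bottle: white body 52 mm dia, 92 mm tall, shoulder to 106 mm, black cap 28 mm dia from 106 to 150 mm (top). 0.3 kg. Origin: centre of its foot; z along its axis to the cap. It stands square on the chute's floor, so it leans 10 degrees towards the low end. A like bottle standing on the table is not part of the job.
- chute: Fixed plywood chute. Origin on the table under the bottle's foot; x uphill, y across, z up. Floor 50 mm up at the origin, rising 10 degrees to +x, from the end stop (x -125 mm) to +200. Inside width 68; walls 9 thick, 40 high. Bridge board across it 27 to 36 mm downhill of the origin, 54 to 86 mm above the floor: jars pass under it. It may lie left or right of the tray.
- jar_rear: The rear (uphill) of two equal paint jars lying across the chute behind the bottle: 46 mm dia, 62 mm long, 0.15 kg. Origin at its middle, y along its axis. They roll down by themselves once the bottle is gone; at rest against the front jar and the end stop this origin is about 59 mm downhill (-x) of the chute's origin.
- tray: Fixed shallow wooden tray, 200 (x) by 170 (y) mm outside, walls 8 thick and 25 high, floor 8 thick. Origin at the centre of its underside, on the table; z up. Two short jars (46 mm dia, 62 tall) stand in its +x half, near x = +50; the -x half (towards the robot) is empty, with room for the bottle around x = -45, y = 0.
Things that resemble listed ones, but are neither listed nor needed, are in the scene too. What is shaped like the jar_rear but turquoise is not meant.

How it is judged (in metres and radians):
At the end, for the whole second after the job is handed in: The bottle stands at rest, upright within about 6 degrees, on the floor of the tray, anywhere inside its walls; the rear jar lies at rest in the chute below the bridge board, its origin 44 to 75 mm downhill of the chute's origin, behind the front jar that rests against the end stop (x of bottle in the frame of tray between -0.075 and 0.075 m and y of bottle in the frame of tray between -0.06 and 0.06 m and z of bottle in the frame of tray below 0.014 m and angle between bottle's own z axis and vertical below 0.1 rad and linear speed of each of bottle, jar_rear below 0.02 m/s and x of jar_rear in the frame of chute between -0.075 and -0.044 m and y of jar_rear in the frame of chute between -0.015 and 0.015 m and z of jar_rear in the frame of chute below 0.085 m); the robot touches nothing.
It fails at once if the bottle is tipped more than 40 degrees from upright (angle between bottle's own z axis and vertical above 0.7 rad).
It also fails if it takes over 38 s, if anything falls off the work surface, if the arm or the gripper's body presses on something with over 40 N, if the wrist force passes 120 N, or if a joint passes its speed limit or range.

## Working session

There is one attempt and no reset: what is moved stays moved. The work goes in short steps, Python scripts to look and compute and a shell command to move; the robot and the scene stay as the last step left them, time stands still between calls to the robot, and variables do not carry over. Pictures are saved under pics/ and viewed, at most 10 in all, crops included, and the job is handed in when it is done.

```bash
mkdir -p pics; ls; python3 - <<'E'
from rig import ctrl
import cv2,pickle
for n in("scene","top"):
    c=ctrl.capture(n); pickle.dump(c,open(f"{n}.pkl","wb")); cv2.imwrite(f"pics/{n}1.png",c["image"][:,:,::-1])
    print(c["intrinsics"],c["rvec"],c["tvec"])
print(ctrl.sense())
E
```

```text
pics
[[432.23349384   0.         251.78288831]
 [  0.         432.23349384 184.07212105]
 [  0.           0.           1.        ]] [ 1.99258591  1.8752981  -0.49782934] [ -29.11291101 -454.64672011 1129.30912162]
[[374.69491392   0.         255.72339277]
 [  0.         374.69491392 190.82742181]
 [  0.           0.           1.        ]] [ 2.15118393 -2.21097206  0.07760923] [ 25.78656632 565.3687006  790.14353122]
{'time_s': 0.1, 'joints': array([ 1.01060033e+00,  3.13400086e-01,  1.49832425e+00,  1.67192517e-05,
        1.33101901e+00, -2.23392552e-01]), 'dq': array([ 0.00051281, -0.00154044, -0.00397194, -0.00056307,  0.00022843,
       -0.00107019]), 'tau': array([ 1.72636264e-03, -4.12904084e+01, -2.60136974e+01, -2.48014785e-04,
        3.11577387e-03,  1.02320874e-05]), 'eef_pos': array([173.38186569, 495.31129009, 230.80309187]), 'ee_rot': array([-2.27199426e-04,  1.67608827e-01,  9.85853412e-01, -5.28651481e-04]), 'force': array([ 0.76367109,  0.76173695, -0.0471806 ]), 'wrist_torque': array([-0.01364294, -0.02200751,  0.0032177 ]), 'grip_force': 0.0, 'grip_width': 1.000913966159301}
```

View pics/scene1.png

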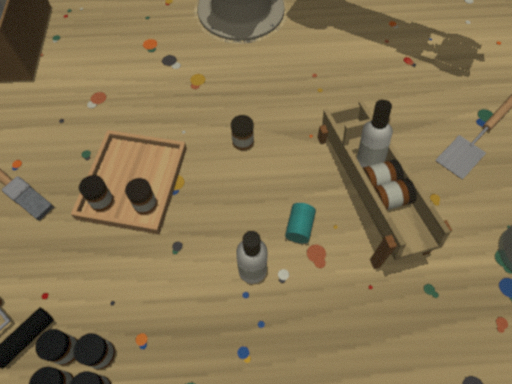

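View pics/top1.png

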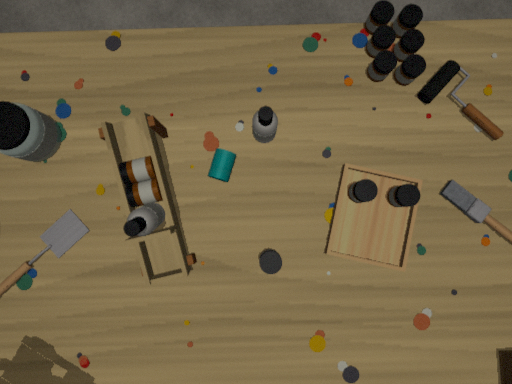

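The bottle that fits the description is the one standing in the chute, its cap at top (135,226) and scene (382,110). The things that could be mistaken for it are:
- **Like bottle on the table:** top (265,118), scene (252,245).
- **Turquoise cylinder:** top (222,165). It resembles the jar, not the bottle.
- **Dark-lidded jar on the table:** top (270,261).

The tray is at top (373,215). Next I'll check the choice in a close crop.

```bash
python3 - <<'E'
import cv2,pickle,numpy as np
t=pickle.load(open("top.pkl","rb"))["image"][:,:,::-1]; s=pickle.load(open("scene.pkl","rb"))["image"][:,:,::-1]
a=cv2.resize(t[100:300,90:220],None,fx=3,fy=3,interpolation=cv2.INTER_CUBIC)
b=cv2.resize(s[90:290,310:460],None,fx=2.7,fy=3,interpolation=cv2.INTER_CUBIC)
cv2.imwrite("pics/crop1.png",np.hstack([a,b])); print(a.shape,b.shape)
E
```

```text
(600, 390, 3) (600, 405, 3)
```

View pics/crop1.png

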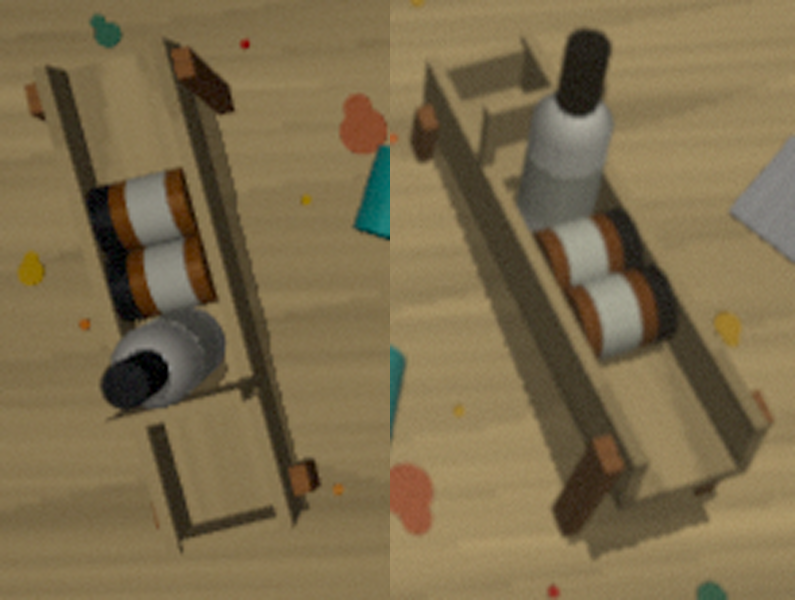

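The crop confirms it: the white bottle with the black cap stands at the bridge board, cap top at about top (133,228) and scene (383,104), with both jars uphill of it. Next I'll fit the chute and tray poses.

```bash
cat >h.py <<'E'
import cv2,pickle,numpy as np
from scipy.optimize import least_squares
from scipy.spatial.transform import Rotation as R
def load(n): return pickle.load(open(n+".pkl","rb"))
def proj(c,P): return cv2.projectPoints(np.float64(P).reshape(-1,3),c["rvec"],c["tvec"],c["intrinsics"],None)[0].reshape(-1,2)
def place(p,P): return R.from_euler('z',p[2]).apply(np.atleast_2d(P))+[p[0],p[1],0]
S,C=np.sin(np.radians(10)),np.cos(np.radians(10))
def fl(u,y,h): return [u*C-h*S,y,50+u*S+h*C]   # u along the floor, h normal to it
def fit(obs,x0):
    f=lambda p:np.concatenate([proj(c,place(p,P))[0]-uv for c,P,uv in obs])
    r=least_squares(f,x0,loss='soft_l1'); return r.x,r.fun.reshape(-1,2)
E
python3 - <<'E'
from h import *
T,Sc=load("top"),load("scene")
a=lambda x,y:np.array([90+x/3,100+y/3]); b=lambda x,y:np.array([310+(x-390)/2.7,90+y/3])
obs=[(T,fl(0,0,150),a(128,385)),(Sc,fl(0,0,150),b(588,42)),
 (T,fl(200,34,40),a(48,68)),(T,fl(200,-34,40),a(165,40)),(T,fl(-125,34,40),a(182,545)),(T,fl(-125,-43,40),a(293,520))]
p,r=fit(obs,[400,200,0]); print("chute",p,"\n",r.round(1))
o=[(T,P,np.array(u)) for P,u in [([100,85,25],(345,165)),([100,-85,25],(420,182)),([-100,-85,25],(405,266)),([-100,85,25],(326,250))]]
q,r=fit(o,[400,-200,0]); print("tray",q,"\n",r.round(1))
t=T["image"][:,:,::-1].copy(); t=cv2.resize(t,None,fx=1.5,fy=1.5); s=cv2.resize(Sc["image"][:,:,::-1],None,fx=1.5,fy=1.5)
def dr(im,c,p,L,col):
    cv2.polylines(im,[(proj(c,place(p,L))*1.5+.25).round().astype(int)],True,col,1)
for im,c in((t,T),(s,Sc)):
    for y in(34,-34): dr(im,c,p,[fl(-125,y,0),fl(200,y,0),fl(200,y,40),fl(-125,y,40)],(0,0,255))
    dr(im,c,p,[fl(0,26*np.cos(k),26*0)+np.array([26*np.sin(k)*C,0,26*np.sin(k)*S]) for k in np.arange(0,6.28,.3)],(0,255,0))
    dr(im,c,p,[fl(14*np.sin(k),14*np.cos(k),150) for k in np.arange(0,6.28,.3)],(0,255,0))
    dr(im,c,p,[fl(-27,-34,54),fl(-27,34,54),fl(-27,34,86),fl(-27,-34,86)],(255,255,0))
    dr(im,c,q,[(100,85,25),(100,-85,25),(-100,-85,25),(-100,85,25)],(255,0,0))
cv2.imwrite("pics/ov1.png",np.hstack([t[140:470,100:500],s[120:450,290:690]])); pickle.dump((p,q),open("fit.pkl","wb"))
print("tray spot",place(q,[-45,0,8]),"foot",place(p,fl(0,0,0)),"captop",place(p,fl(0,0,150)),"axis",R.from_euler('z',p[2]).apply([-S,0,C]))
E
```

```text
chute [5.19402754e+02 2.21519316e+02 2.03612722e-01] 
 [[ 1.4  0.6]
 [-3.6  0.8]
 [ 0.3 -0.7]
 [-4.1  0.6]
 [-1.3  0.1]
 [-0.9 -0.4]]
tray [ 507.31900053 -242.08521081    6.03885428] 
 [[-0.5 -3.9]
 [ 1.9 -4.2]
 [-0.4  3.6]
 [-0.1  2.1]]
tray spot [[ 463.65552882 -231.1993834     8.        ]] foot [[519.40275402 221.51931579  50.        ]] captop [[493.89359934 216.25233905 197.72116295]] axis [-0.17006103 -0.03511318  0.98480775]
```

View pics/ov1.png

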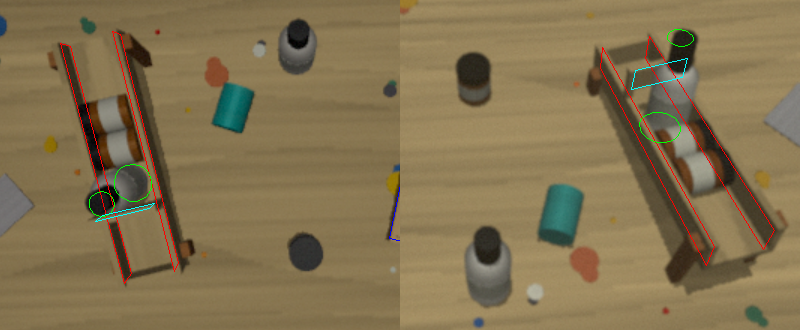

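```bash
python3 - <<'E'
from h import *
T,Sc=load("top"),load("scene")
a=lambda x,y:np.array([90+x/3,100+y/3]); b=lambda x,y:np.array([310+(x-390)/2.7,90+y/3])
obs=[(T,fl(0,0,150),a(128,385)),(Sc,fl(0,0,150),b(588,42)),
 (T,fl(200,34,40),a(48,68)),(T,fl(200,-43,40),a(165,40)),(T,fl(-125,34,40),a(182,545)),(T,fl(-125,-43,40),a(293,520)),
 (Sc,fl(200,-34,40),b(645,468)),(Sc,fl(-125,-43,40),b(430,65)),(Sc,fl(-125,34,40),b(525,40))]
p,r=fit(obs,[400,200,0]); print("chute",p,"\n",r.round(1))
# free cap-top triangulation
f=lambda X:np.concatenate([proj(T,X)[0]-a(128,385),proj(Sc,X)[0]-b(588,42)])
s=least_squares(f,[494,216,197]); print("cap tri",s.x,s.fun)
_,q=pickle.load(open("fit.pkl","rb")); pickle.dump((p,q),open("fit.pkl","wb"))
axis=R.from_euler('z',p[2]).apply([-S,0,C]); print("captop model",place(p,fl(0,0,150)),axis)
# tool pose options: z=-axis, y = chute y (close across)
from rig import ctrl
st=ctrl.sense(); w=st["ee_rot"]; R0=R.from_quat([*w[1:],w[0]]); print(R0.as_matrix().round(3))
y=R.from_euler('z',p[2]).apply([0,1,0])
for sg in(1,-1):
    Rt=R.from_matrix(np.c_[np.cross(sg*y,-axis),sg*y,-axis]); print(sg,((R0.inv()*Rt).as_rotvec()/np.radians(6)).round(2),Rt.as_matrix().round(3).tolist())
E
```

```text
chute [5.19355206e+02 2.23056185e+02 2.05678652e-01] 
 [[ 0.5  0.7]
 [-2.7  0.7]
 [-0.7 -0.6]
 [-0.5 -0.4]
 [-1.9  0.2]
 [-1.5 -0.4]
 [-0.5 -2.5]
 [-0.4  0.2]
 [-0.2  0.6]]
cap tri [495.31021962 219.37893525 200.9040407 ] [-1.1164575  -0.11614221 -1.10250578  0.13727624]
captop model [[493.85698676 217.73651986 197.72116295]] [-0.16998813 -0.03546444  0.98480775]
[[-0.944  0.33  -0.001]
 [ 0.33   0.944 -0.001]
 [ 0.    -0.001 -1.   ]]
1 [-0.46 -1.63 -5.17] [[-0.964, -0.204, 0.17], [-0.201, 0.979, 0.035], [-0.174, 0.0, -0.985]]
-1 [-2.17  0.61 24.74] [[0.964, 0.204, 0.17], [0.201, -0.979, 0.035], [0.174, -0.0, -0.985]]
```

```bash
python3 -m inch '-28 -11.5 -1 0 0 0;-28 -11.5 -1 0 0 0;-28 -11.5 -1 0 0 0;-28 -11.5 -1 0 0 0;-28 -11.5 -1 0 0 0;-28 -11.5 -1 0 0 0;-28 -11.5 -1 0 0 0;-28 -11.5 -1 0 0 0;-28 -11.5 -1 0 0 0;-28 -11.5 -1 0 0 0' 1 60 && python3 -m inch '-27 -11.5 -1 0 0 0;-27 -11.5 -1 0 0 0;-27 -11.5 -1 0 0 0;-27 -11 -1 0 0 0;0 0 0 -0.077 -0.27 -0.86;0 0 0 -0.077 -0.27 -0.86;0 0 0 -0.077 -0.27 -0.86;0 0 0 -0.077 -0.27 -0.86;0 0 0 -0.077 -0.27 -0.86;0 0 0 -0.077 -0.27 -0.86'
cat >>h.py <<'E'
def tool():
    from rig import ctrl
    s=ctrl.sense(); w=s["ee_rot"]; return s,s["eef_pos"],R.from_quat([*w[1:],w[0]])
def togo(pos,M):
    s,x,r=tool(); print("shift",r.inv().apply(np.array(pos)-x).round(1),"turn",((r.inv()*R.from_matrix(M)).as_rotvec()/np.radians(6)).round(2),"t",s["time_s"],s["joints"].round(2))
E
python3 - <<'E'
from h import *
from rig import ctrl
p,q=pickle.load(open("fit.pkl","rb")); Rz=R.from_euler('z',p[2])
ax=Rz.apply([-S,0,C]);y=Rz.apply([0,1,0]); M=np.c_[np.cross(y,-ax),y,-ax]
togo(place(p,fl(0,0,191))[0],M)
c=ctrl.capture("wrist"); pickle.dump(c,open("wrist.pkl","wb"))
im=c["image"][:,:,::-1].copy()
for h,col in((150,(0,255,0)),(106,(255,255,0))):
    cv2.polylines(im,[proj(c,place(p,[fl(14*np.sin(k),14*np.cos(k),h) for k in np.arange(0,6.28,.3)])).round().astype(int)],True,col,1)
cv2.imwrite("pics/w1.png",im)
E
```

```text
time_s: 0.93
eef_pos: [400.6, 293.2, 241.1]
ee_rot: [-0.0, 0.168, 0.986, -0.0]
force: [0.7, 0.5, -0.8]
grip_width: 0.998
grip_force: 0.0
time_s: 1.77
eef_pos: [486.5, 215.8, 245.0]
ee_rot: [0.087, -0.104, 0.991, 0.009]
force: [0.1, 0.0, -0.0]
grip_width: 0.997
grip_force: 0.0
shift [0.7 0.4 6.8] turn [0.01 0.   0.04] t 1.7667 [ 0.2   0.23  1.59  0.    1.15 -1.59]
```

View pics/w1.png

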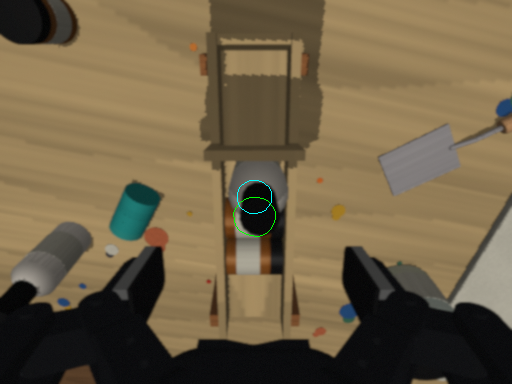

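```bash
python3 - <<'E'
from h import *
c=load("wrist"); p,q=pickle.load(open("fit.pkl","rb"))
k=3; im=cv2.resize(c["image"][140:330,190:330,::-1],None,fx=k,fy=k,interpolation=cv2.INTER_CUBIC); raw=im.copy()
d=lambda L,col:cv2.polylines(im,[((proj(c,place(p,L))-[190,140])*k+1).round().astype(int)],True,col,1)
for h,col in((150,(0,255,0)),(106,(255,255,0))): d([fl(14*np.sin(a),14*np.cos(a),h) for a in np.arange(0,6.28,.3)],col)
d([fl(26*np.sin(a),26*np.cos(a),92) for a in np.arange(0,6.28,.3)],(0,0,255))
for y in(34,-34): d([fl(-125,y,40),fl(200,y,40)],(0,0,255))
d([fl(-27,34,86),fl(-27,-34,86),fl(-36,-34,86),fl(-36,34,86)],(255,0,255))
g=np.clip(raw.astype(float)*2.5,0,255).astype(np.uint8)
cv2.imwrite("pics/w2.png",np.hstack([im,g])[:, :800])
E
```

```text
(no output)
```

View pics/w2.png

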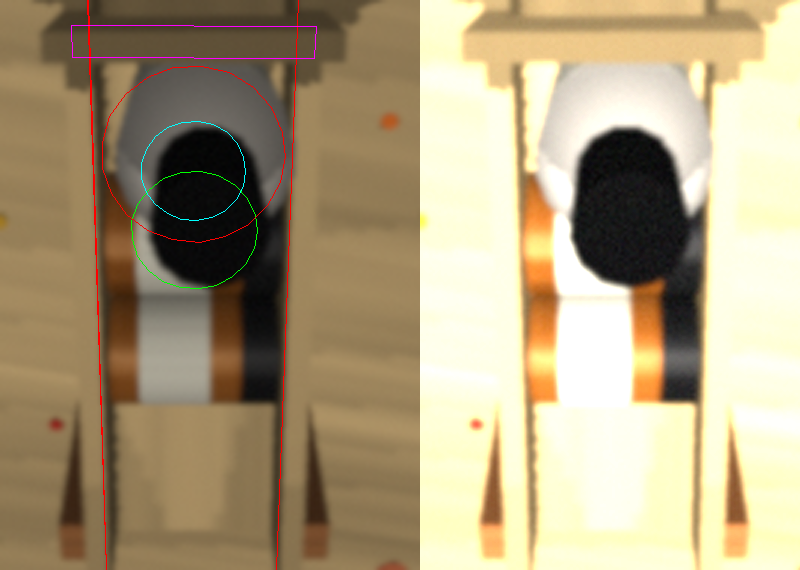

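Wrist view: the cap top sits at crop (210,228), against a predicted (194,230). That makes it about 4 mm to the side of the fit, with its height as expected.

```bash
python3 - <<'E'
from h import *
c=load("wrist"); p,q=pickle.load(open("fit.pkl","rb"))
uv=np.array([190+210/3,140+228/3])
f=lambda d:proj(c,place(p,np.array(fl(0,0,150))+[d[0],d[1],0]))[0]-uv
d=least_squares(f,[0,0]).x; print("offset in chute frame",d)
d=d*0.85; Rz=R.from_euler('z',p[2]); ax=Rz.apply([-S,0,C]);y=Rz.apply([0,1,0]); M=np.c_[np.cross(y,-ax),y,-ax]
togo(place(p,np.array(fl(0,0,112))+[d[0],d[1],0])[0],M)
E
```

```text
offset in chute frame [-0.48093976  3.80113262]
shift [ 0.8  3.4 85.9] turn [0.02 0.02 0.09] t 1.8167 [ 0.2   0.22  1.59  0.    1.15 -1.59]
```

```bash
python3 -m inch '1 3.5 0 0 0 0.1;0 0 10 0 0 0;0 0 10 0 0 0;0 0 10 0 0 0;0 0 10 0 0 0;0 0 10 0 0 0;0 0 10 0 0 0;0 0 10 0 0 0;0 0 8 0 0 0;0 0 7 0 0 0' 1 60 && python3 -m inch '0 0 0 0 0 0;0 0 0 0 0 0;0 0 0 0 0 0;0 0 0 0 0 0;0 0 0 0 0 0;0 0 0 0 0 0;0 0 0 0 0 0;0 0 0 0 0 0;0 0 0 0 0 0;0 0 0 0 0 0' 0 60
```

```text
time_s: 2.65
eef_pos: [499.4, 222.1, 160.3]
ee_rot: [0.086, -0.097, 0.992, 0.01]
force: [-0.2, 0.7, 0.2]
grip_width: 0.998
grip_force: 0.0
time_s: 3.48
eef_pos: [499.6, 222.3, 162.1]
ee_rot: [0.087, -0.097, 0.991, 0.01]
force: [-2.4, 1.4, 5.5]
grip_width: 0.311
grip_force: 58.9
```

Cap gripped. Lifting along the bottle's axis.

```bash
python3 -m inch '0 0 -3 0 0 0;0 0 -5 0 0 0;0 0 -7 0 0 0;0 0 -10 0 0 0;0 0 -12 0 0 0;0 0 -13 0 0 0;0 0 -15 0 0 0;0 0 -15 0 0 0;0 0 -15 0 0 0;0 0 -15 0 0 0' && python3 -m inch '0 0 -12 0 0 0;0 0 -8 0 0 0;0 0 0 0 0.2 0;0 0 0 0 0.3 0;0 0 0 0 0.3 0;0 0 0 0 0.3 0;0 0 0 0 0.3 0;0 0 0 0 0.27 0;0 0 0 0 0 0;0 0 0 0 0 0'
python3 - <<'E'
from h import *
from rig import ctrl
p,q=pickle.load(open("fit.pkl","rb"))
ims=[]
for n in("scene","top"):
    c=ctrl.capture(n); pickle.dump(c,open(n+"2.pkl","wb")); ims.append(c["image"])
cv2.imwrite("pics/lift.png",np.hstack([cv2.resize(ims[0][40:290,60:460,::-1],(480,300)),cv2.resize(ims[1][100:300,90:290,::-1],(300,300))]))
s,x,r=tool(); print(r.as_matrix().round(3),s["force"],s["grip_width"])
M=r.as_matrix(); togo([*place(q,[-45,0,0])[0][:2],265],M)
E
```

```text
time_s: 4.32
eef_pos: [479.9, 217.9, 271.1]
ee_rot: [0.086, -0.097, 0.992, 0.01]
force: [0.4, 0.6, -2.5]
grip_width: 0.311
grip_force: 59.4
time_s: 5.15
eef_pos: [477.3, 217.4, 289.4]
ee_rot: [-0.0, -0.097, 0.995, 0.001]
force: [0.4, 0.3, -3.3]
grip_width: 0.312
grip_force: 59.4
[[-0.981 -0.194 -0.001]
 [-0.194  0.981  0.003]
 [ 0.     0.003 -1.   ]] [ 0.09577142  1.03806476 -4.32752224] 0.3127684800883359
shift [ 100.  -437.6   23.3] turn [0. 0. 0.] t 5.25 [ 0.2   0.28  1.4   0.    1.47 -1.56]
```

View pics/lift.png

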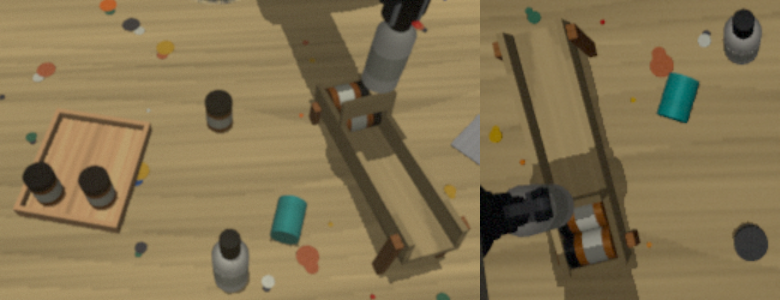

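The picture shows the bottle held upright below the gripper at (385,60). Both jars have rolled under the board to the end stop, top-crop (590,230). I'll refine the tray from both views and travel.

```bash
python3 -m inch '2 -9 0 0 0 0;3 -15 0 0 0 0;5 -22 0 0 0 0;6 -26 0 0 0 0;6 -26 0 0 0 0;6 -26 0 0 0 0;6 -26 0 0 0 0;6 -26 0 0 0 0;6 -26 0 0 0 0;6 -26 0 0 0 0' && python3 -m inch '6 -26 0 0 0 0;6 -26 0 0 0 0;6 -26 0 0 0 0;6 -26 0 0 0 0;6 -26 0 0 0 0;6 -26 0 0 0 0;5 -22 0 0 0 0;4 -18 0 0 0 0;2 -11 0 0 0 0;1 -5 0 0 0 0'
python3 - <<'E'
from h import *
from rig import ctrl
T,Sc=load("top"),load("scene"); p,q0=pickle.load(open("fit.pkl","rb"))
L=[(100,85,25),(100,-85,25),(-100,-85,25),(-100,85,25)]
o=[(T,P,np.array(u)) for P,u in zip(L,[(345,165),(420,182),(405,266),(326,250)])]+[(Sc,P,np.array(u)) for P,u in zip(L,[(158,233),(74,213),(110,135),(187,147)])]
q,r=fit(o,[500,-240,-.2]); print(q,r.round(1).tolist()); pickle.dump((p,q),open("fit.pkl","wb"))
s,x,rr=tool(); togo([*place(q,[-45,0,0])[0][:2],265],rr.as_matrix())
out=[]
for n in("top","scene"):
    c=ctrl.capture(n); im=cv2.resize(c["image"][:,:,::-1],None,fx=2,fy=2)
    for l in(L,[(-45+26*np.cos(a),26*np.sin(a),8) for a in np.arange(0,6.28,.3)]):
        cv2.polylines(im,[(proj(c,place(q,l))*2+.5).round().astype(int)],True,(0,0,255),1)
    out.append(im[240:640,500:900] if n=="top" else im[160:560,80:480])
cv2.imwrite("pics/tray.png",np.hstack(out))
E
```

```text
time_s: 6.08
eef_pos: [469.8, -18.1, 289.1]
ee_rot: [-0.0, -0.097, 0.995, 0.001]
force: [0.8, -0.4, -4.0]
grip_width: 0.309
grip_force: 59.5
time_s: 6.92
eef_pos: [463.9, -235.0, 288.1]
ee_rot: [-0.001, -0.096, 0.995, 0.001]
force: [0.3, -0.7, -3.1]
grip_width: 0.309
grip_force: 59.6
[ 5.08682976e+02 -2.38006802e+02 -2.60515026e-01] [[-1.5, -5.0], [0.6, -4.0], [-3.2, 3.4], [-2.6, 0.7], [-0.5, -0.1], [-2.5, 3.4], [-0.7, -3.1], [-0.1, -2.2]]
shift [-3.   8.1 23.1] turn [-0.  0.  0.] t 6.9167 [-0.7   0.27  1.41  0.    1.47 -2.46]
```

View pics/tray.png

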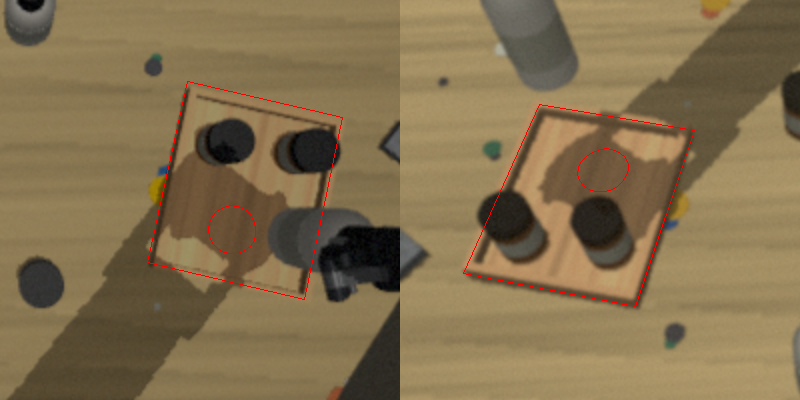

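The fit is centred and the target circle is clear of the jars. Lowering.

```bash
python3 -m inch '-3 8 5 0 0 0;0 0 15 0 0 0;0 0 20 0 0 0;0 0 24 0 0 0;0 0 24 0 0 0;0 0 22 0 0 0;0 0 20 0 0 0;0 0 14 0 0 0;0 0 9 0 0 0;0 0 4 0 0 0' && python3 -m inch '0 0 0.5 0 0 0;0 0 0.5 0 0 0;0 0 0.5 0 0 0;0 0 0.5 0 0 0;0 0 0.5 0 0 0;0 0 0.5 0 0 0;0 0 0.5 0 0 0;0 0 0 0 0 0;0 0 0 0 0 0;0 0 0 0 0 0'
python3 - <<'E'
from h import *
from rig import ctrl
p,q=pickle.load(open("fit.pkl","rb"));out=[]
for n in("top","scene"):
    c=ctrl.capture(n); im=cv2.resize(c["image"][:,:,::-1],None,fx=2,fy=2)
    out.append(im[240:640,500:900] if n=="top" else im[60:460,80:480])
cv2.imwrite("pics/place.png",np.hstack(out))
E
```

```text
time_s: 7.85
eef_pos: [465.4, -223.3, 130.1]
ee_rot: [-0.001, -0.098, 0.995, 0.002]
force: [-0.0, -0.3, -4.0]
grip_width: 0.313
grip_force: 59.6
time_s: 8.68
eef_pos: [465.6, -224.8, 127.7]
ee_rot: [-0.0, -0.097, 0.995, 0.001]
force: [0.5, 0.4, -3.5]
grip_width: 0.313
grip_force: 59.6
```

View pics/place.png

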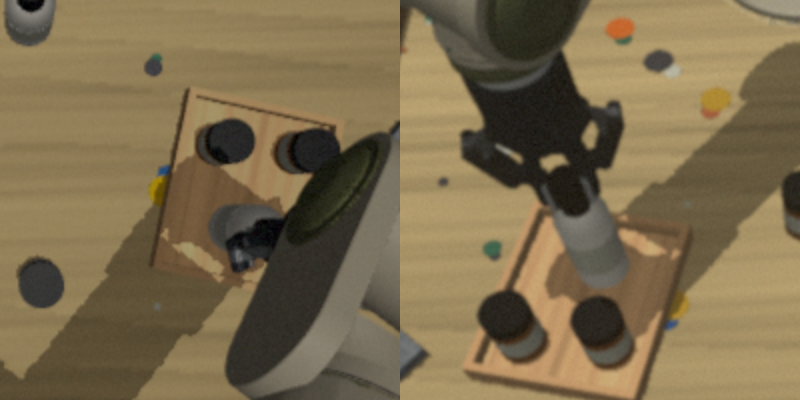

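The bottle is over the empty half of the tray, not yet touching (force is still −3.5 N). Creeping down to contact.

```bash
python3 -m inch '0 0 0.6 0 0 0;0 0 0.6 0 0 0;0 0 0.6 0 0 0;0 0 0.6 0 0 0;0 0 0.6 0 0 0;0 0 0.6 0 0 0;0 0 0.4 0 0 0;0 0 0 0 0 0;0 0 0 0 0 0;0 0 0 0 0 0'
```

```text
time_s: 9.62
eef_pos: [465.6, -224.8, 123.7]
ee_rot: [-0.0, -0.097, 0.995, 0.001]
force: [-0.3, 0.6, -3.5]
grip_width: 0.316
grip_force: 59.6
```

```bash
python3 -m inch '0 0 0.5 0 0 0;0 0 0.5 0 0 0;0 0 0.5 0 0 0;0 0 0.5 0 0 0;0 0 0.5 0 0 0;0 0 0 0 0 0;0 0 0 0 0 0;0 0 0 0 0 0;0 0 0 0 0 0;0 0 0 0 0 0'
```

```text
time_s: 10.45
eef_pos: [465.9, -224.7, 122.1]
ee_rot: [-0.0, -0.097, 0.995, 0.001]
force: [-1.5, 1.4, 6.7]
grip_width: 0.312
grip_force: 60.7
```

Contact made. Releasing and retreating upward.

```bash
python3 -m inch '0 0 0 0 0 0;0 0 0 0 0 0;0 0 0 0 0 0;0 0 0 0 0 0;0 0 0 0 0 0;0 0 0 0 0 0;0 0 0 0 0 0;0 0 0 0 0 0;0 0 0 0 0 0;0 0 0 0 0 0' 0.9 20 && python3 -m inch '0 0 -2 0 0 0;0 0 -6 0 0 0;0 0 -10 0 0 0;0 0 -15 0 0 0;0 0 -15 0 0 0;0 0 -15 0 0 0;0 0 -15 0 0 0;0 0 -15 0 0 0;0 0 -10 0 0 0;0 0 -5 0 0 0'
python3 - <<'E'
from h import *
from rig import ctrl
out=[]
for n in("top","scene"):
    im=ctrl.capture(n)["image"][:,:,::-1]
    out.append(im[80:384,90:490] if n=="top" else im[40:344,60:460])
cv2.imwrite("pics/end.png",np.hstack(out))
E
```

```text
time_s: 11.28
eef_pos: [465.6, -224.7, 121.2]
ee_rot: [-0.0, -0.097, 0.995, 0.001]
force: [-0.5, 0.1, 0.1]
grip_width: 0.899
grip_force: 0.0
time_s: 12.12
eef_pos: [466.1, -225.3, 231.2]
ee_rot: [0.001, -0.097, 0.995, 0.0]
force: [0.2, 0.8, 0.3]
grip_width: 0.903
grip_force: 0.0
```

View pics/end.png

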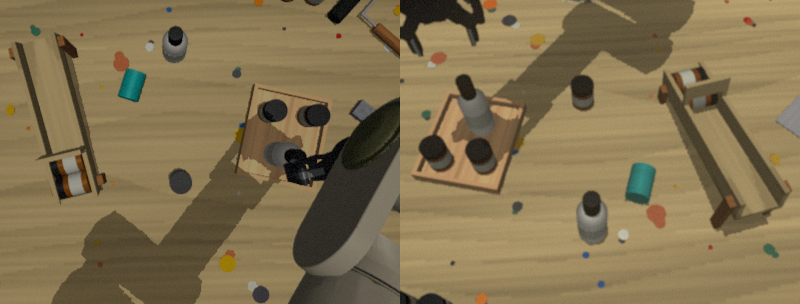

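The bottle stands upright in the tray, scene-crop (475,110). Both jars rest at the end stop below the board, top-crop (72,178), and the gripper is clear, so I'm handing in.

```bash
python3 -c "
from rig import ctrl
print(ctrl.finish_job())"
```

```text
the job is handed in; nothing more can be done
None
```

Job handed in at about 12 s; no verdict was returned, but the last pictures show the bottle upright in the tray, both jars at the chute's end stop below the board, and the gripper clear.

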